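# Hang the offcut bin from the bench rail

## Robot

A 6-joint arm with a two-finger parallel gripper is mounted at the origin on a cart in front of the work surface, level with it; the furniture and walls round the work are solid. World frame = base frame: x ahead of the robot, y to its left, z up, the work surface at z = 0. Lengths are in m, angles in rad, forces in N, time in s.
With the tool pointing down it reaches from about 0.35 to 0.85 m from the base axis. Payload 8.1 kg.
Tool frame: the origin (TCP) lies between the finger pads, 19 mm behind the fingertips; this is the grasp point; z points along the fingers, y is the line along which they close (so a half turn about z gives the same grasp; the last joint's range is limited). The gripper opens to 93 mm and grips with 3 to 60 N. Pads are 15 mm wide; open, the fingers measure 128 mm over their backs; the gripper's body (75 mm by 188 mm) begins 65 mm behind the grasp point.
Start: joints at [-1.368, 0.13, 1.488, -0, 1.523, -0.085], TCP at [0.17, -0.575, 0.237] pointing down, gripper open.
Joint ranges: [-2.96, 2.96], [-0.89, 2.26], [0.02, 2.5], [-1.34, 4.48], [0, 2.73], [-2.66, 2.66]. Speed limits (rad/s): [2.39, 2.39, 2.79, 3.14, 3.14, 3.14].

## Interface

Orientations are given as a rotation vector (axis times angle).
In Python, from plant import robot gives the robot as it stands.
- The arm moves only by the tool carry_out, never from a script. Its argument "rows" is a list of rows, each a list of 6 numbers: the shift along the tool's x, y, z in m, then the turn, a rotation vector about the tool's x, y, z in degrees. A call has 1 to 12 rows; each row is the pose to reach, as a shift and turn from the pose commanded when the call began, along the tool's axes at that moment; what a row does not reach only later rows make up. A row lasts 1/8 s, in which the tool goes at most 62.5 mm and 10.7 degrees, less where a joint would pass 70% of its speed; a pose out of reach is approached as far as the arm can. A call with a gripper value outside its range is refused whole. "jaw" is the closure in counts, from 0 (fully open) to 255 (shut), set as the call begins (left out, the last holds). The fingers move at their own pace and stop on an object; "force" is the grip in N (left out, the last holds). Time passes only in rows, so rows that repeat a pose let the fingers close. It gives the time, the measured TCP pose, the force, the opening and the grip force at its end, in the units of the state.
- robot.read_state(): the state, without advancing time (a new reading comes with each control period).
- robot.read_camera(name): name is "scene" or "top"; returns the picture (384x512x3 uint8, red, green, blue); there is no depth.
- robot.camera_model(name): a dict with "fx", "fy", "cx", "cy" (pixels), "dist" ([k1, k2, p1, p2, k3] as OpenCV has them; the pictures are not rectified), "R" (3x3) and "t" (3): a world point X has camera coordinates R X + t. Camera axes: x right, y down, z forward; pixel columns grow to the right and rows downward; lengths in m; the calibration is good to about 2 mm. A picture is of the moment at which its call begins. camera_model takes no time and is no camera call.
- robot.close_job(): hands the job in; it is judged then, once.
Trained networks look in the newest picture that a camera, given by its name, has taken for a name from the list of things; names that differ only in an ending like _2 or _b are one class to them, and where a whole thing is asked for, a point or a joint stands for the part that bears it (a point fixed in the world has none). Each returns a list of dicts, best first, with "conf" (0 to 1); they miss things now and then, are a little off and sometimes report something else, mostly with a low value. They report only what shows in the picture. A call takes as long as a camera call.
- robot.outline_of(camera, target): "pixels" (384x512 bool, what is visible of it) and "pixel" ([column, row] in pixels, amid what is visible of it).
The state is a dict: "t": time; "q": joint angles; "dq": joint speeds; "joint_torque": joint torques, N m; "tool_pos": TCP position; "orientation": TCP orientation; "force": force on the tool from outside, world axes, zero at the start; "wrist_torque": the same for the moment, N m; "opening": finger opening in m; "gripper_force": force on a finger pad.
Only numpy, scipy, OpenCV 4.12 (cv2) and the standard library are available. Lean on these libraries where they do the work, as an engineer would, in place of code of your own. Each camera call takes 0.05 s, during which the arm holds its last target. There are 200 camera calls.

## Task

Lift the S-hook off its small stand and hook it over the long bench rail, somewhere between the two posts, and let go so that it hangs there by itself. Then hang the yellow bin by its wire bail from the hook's lower curl, so that it hangs level and at rest, clear of the bench. Leave the blue bin standing where it is.

Things in the scene. Friction and masses are not known exactly. Their poses are not given: they have to be found in the camera images.
- hook: Upright steel S-hook in its x-z plane, bar 14 mm wide, 4 thick; red grip block on top 28x14x28 mm, z +8 to +36, gripped across y. Origin: rail axis in the upper curl (36 mm wide inside; tip on the +x side, down to z -19; near flank to x -22). On or off a rail: origin 28 mm above seat, 6 mm to -x, enter or leave along x. Starts on the 8 mm pin (130 mm up, along y) of a stand, post 40 mm to +y.
- hook_curl (a point): Seat of the hook's lower curl: where the centre of a 6 mm bar rests, 92 mm below the hook's origin, same axes. The curl is 36 mm wide inside, open above; its tip is on the -x side, at x -22 and up to z +20; the stem slants from x +20 at z +15 up to x -20 at z +79. Bring a bar in from -x at z about +30 until x about -5, then lower it. The hook's lowest point is 7 mm below. Hook 80 g, hangs freely.
- rail: Fixed bench rail: level round steel bar 10 mm thick, 240 mm long, along the rail's y, axis 280 mm above the bench, on two aluminium posts (16 mm thick) at y -120 and +120 mm with 90x45x8 mm feet; nothing else stands under it. Origin: on the bench under the bar's middle; z up, x square to the bar, away from the robot.
- yellow_bin: Empty yellow plastic bin, alike at both ends: tray 100 (x) x 64 (y) x 44 mm high, rigid upright wire bail and a grip lug at each end. Origin: middle of the bail's top bar (6 mm thick, straight for 52 mm along y), 100 mm above the underside; z up. Lugs: upright plates 10 mm thick (y), |x| 50 to 87 mm, z -90 to -58; grip one across y from above at x -74 or +74, TCP at about z -62. 140 g.
- blue_bin: The same bin in blue, same size, origin and axes; it must be left alone. Two soldering irons in their stands (x over 0.45, y from -0.05 to 0.27) lean between the left bin's place and the rail, up to 0.23 m above the bench: carry over or in front of them.

How it is judged:
On the way:
1. the S-hook hangs on the bench rail between the posts, let go, with no bin on it (x of hook in the frame of rail between -0.013 and 0.013 m and z of hook in the frame of rail between 0.272 and 0.288 m and y of hook in the frame of rail between -0.11 and 0.11 m and contact force between hook and rail above 0.2 N and contact force between hook and the arm below 0.05 N and contact force between hook and the fingers below 0.05 N and contact force between hook and yellow_bin below 0.05 N), for 0.2 s.
At the end, for the whole second after the job is handed in: Hook on the rail between the posts (within 13 mm sideways, 8 mm in height); the yellow bin's bail bar in the lower curl (15 mm along x, 35 along y, 10 in height of its seat), bin within 15 degrees of level, off the bench, slower than 0.08 m/s; blue bin upright and moved under 30 mm (x of hook in the frame of rail between -0.013 and 0.013 m and z of hook in the frame of rail between 0.272 and 0.288 m and y of hook in the frame of rail between -0.11 and 0.11 m and x of yellow_bin in the frame of hook between -0.015 and 0.015 m and z of yellow_bin in the frame of hook between -0.101 and -0.082 m and y of yellow_bin in the frame of hook between -0.035 and 0.035 m and contact force between hook and yellow_bin above 0.5 N and angle between yellow_bin's own z axis and vertical below 0.26 rad and height (world z) of yellow_bin above 0.15 m and linear speed of each of yellow_bin, hook below 0.08 m/s and distance of blue_bin from where it was at the start of the episode below 0.03 m and angle between blue_bin's own z axis and vertical below 0.2 rad); the robot touches nothing.
It fails at once if the blue bin is pushed away by more than 30 mm or tipped (distance of blue_bin from where it was at the start of the episode above 0.03 m or angle between blue_bin's own z axis and vertical above 0.3 rad).
It also fails if it takes over 61 s, if anything falls off the work surface, if the arm or the gripper's body presses on something with over 40 N, if the wrist force passes 120 N, or if a joint passes its speed limit or range.

## Working session

There is one attempt and no reset: what is moved stays moved. The work goes in short steps, Python scripts to look and compute and a tool call to move; the robot and the scene stay as the last step left them, time stands still between calls to the robot, and variables do not carry over. Pictures are saved under pics/ and viewed, at most 11 in all, crops included, and the job is handed in when it is done.

Besides the shell and the picture viewer there is one more tool, called after ">>>" as name([rows], argument=value, ...), one row to a line, values as JSON. carry_out: Moves the arm, as the interface text tells. Its arguments: {"type":"object","properties":{"rows":{"type":"array"},"jaw":{"type":"number"},"force":{"type":"number"}},"required":["rows"]}

```bash
mkdir -p pics; ls
cat > h.py <<'E'
from plant import robot
import numpy as np, cv2
from scipy.spatial.transform import Rotation as Ro
def cam(n):
    m=robot.camera_model(n);K=np.array([[m['fx'],0,m['cx']],[0,m['fy'],m['cy']],[0,0,1.]])
    return K,np.array(m['dist'],float),np.array(m['R'],float),np.array(m['t'],float)
def ray(n,px):
    K,d,R,t=cam(n);u=cv2.undistortPoints(np.array(px,float).reshape(-1,1,2),K,d).reshape(-1,2)
    D=np.c_[u,np.ones(len(u))]@R
    return -R.T@t,D
def atz(n,px,z):
    c,D=ray(n,px);return c+D*((z-c[2])/D[:,2])[:,None]
def proj(n,X):
    K,d,R,t=cam(n);return cv2.projectPoints(np.array(X,float).reshape(-1,3),cv2.Rodrigues(R)[0],t,K,d)[0].reshape(-1,2)
def tri(a,b): # scene px, top px
    c1,D1=ray('scene',a);c2,D2=ray('top',b);d1,d2=D1[0],D2[0]
    s=np.linalg.lstsq(np.c_[d1,-d2],c2-c1,rcond=None)[0]
    p,q=c1+s[0]*d1,c2+s[1]*d2
    return (p+q)/2,np.linalg.norm(p-q)
def st():
    s=robot.read_state();print('t',s['t'],'p',np.round(s['tool_pos'],4),'o',np.round(s['orientation'],3),'F',np.round(s['force'],1),'op',s['opening'],'gf',s['gripper_force'])
    return s
E
python3 - <<'E'
from h import *
np.set_printoptions(suppress=True,precision=4)
s=st();print(Ro.from_rotvec(s['orientation']).as_matrix())
ims={}
for n in('scene','top'):
    im=robot.read_camera(n);cv2.imwrite(f'pics/{n}0.png',im[...,::-1])
    K,d,R,t=cam(n);print(n,'campos',-R.T@t,'fwd',R[2],'f',K[0,0])
    for k in('hook','rail','yellow_bin','blue_bin'):
        for o in robot.outline_of(n,k)[:3]:
            p=o['pixels'];ys,xs=np.nonzero(p);print(n,k,round(o['conf'],2),o['pixel'],'bbox',xs.min(),xs.max(),ys.min(),ys.max(),p.sum())
            if o['conf']>.4: np.save(f'pics/{n}_{k}.npy',p)
E
```

```text
pics
t 0.0 p [ 0.1702 -0.5748  0.2364] o [-3.107 -0.45   0.   ] F [-0.1  0.1  0.2] op 0.09273786146960933 gf 0.0
[[ 0.9589  0.2838 -0.0004]
 [ 0.2838 -0.9589  0.0018]
 [ 0.0001 -0.0019 -1.    ]]
scene campos [0.0035 0.9622 0.842 ] fwd [ 0.4002 -0.7131 -0.5756] f 405.4052871646119
scene hook 0.56 [291.7, 179.3] bbox 286 296 174 208 110
scene rail 0.57 [260.1, 134.3] bbox 249 303 89 185 898
scene yellow_bin 0.75 [220.9, 292.0] bbox 192 256 265 312 1557
scene blue_bin 0.63 [306.4, 172.1] bbox 284 328 166 184 534
top campos [0.4482 0.041  1.1409] fwd [ 0.0523  0.0094 -0.9986] f 364.8329349955247
top hook 0.22 [146.4, 222.3] bbox 128 168 203 245 1031
top rail 0.69 [401.1, 157.0] bbox 322 459 137 182 1702
top yellow_bin 0.76 [144.7, 222.8] bbox 128 168 204 244 1001
top blue_bin 0.95 [363.6, 209.0] bbox 342 379 184 233 1002
```

```bash
python3 -c "
import cv2
for n in('scene','top'):
    im=cv2.imread(f'pics/{n}0.png');cv2.imwrite(f'pics/{n}0b.png',cv2.resize(im,(784,588),interpolation=cv2.INTER_CUBIC))"
```

```text
(no output)
```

View pics/scene0b.png

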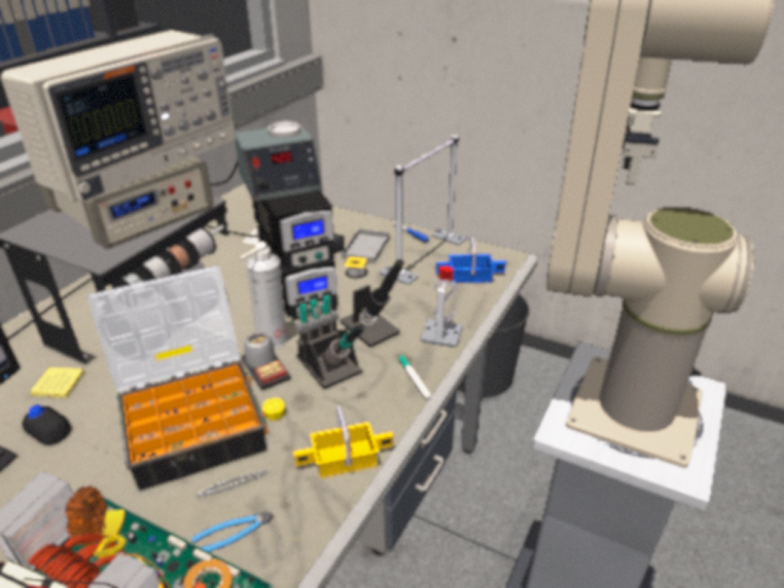

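View pics/top0b.png

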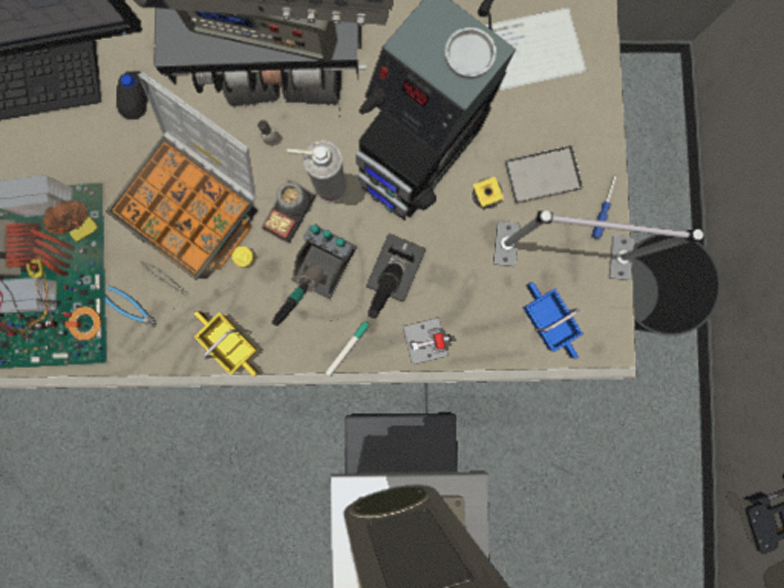

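The scene view shows the hook's red block at about (291,178) px on its stand. The yellow bin is near (222,292), the blue bin near (306,175), and the rail runs from (261,112) to (297,91). The top view has red at about (287,222), rail ends at (356,141) and (456,153), and the yellow bin at (147,223). I'll zoom in for the angles.

Run:
```python
from h import *
np.set_printoptions(suppress=True,precision=4)
t=cv2.imread('pics/top0.png');s=cv2.imread('pics/scene0.png')
z=lambda im,x,y,w,h,f:cv2.resize(im[y:y+h,x:x+w],(w*f,h*f),interpolation=cv2.INTER_CUBIC)
a=z(t,255,200,50,45,8);b=z(t,120,195,50,50,8);c=z(s,270,155,50,75,4) 
cv=np.zeros((600,800,3),np.uint8);cv[:360,:400]=a;cv[:400,400:]=b
cv[360:600,:400]=z(t,340,130,130,60,4)[:240,:400]
cv[400:600,400:600]=z(s,275,165,40,40,5);cv[400:600,600:]=z(s,200,255,50,50,4)
cv2.imwrite('pics/z1.png',cv)
for n,im,box in(('top',t,(270,300,205,240)),('scene',s,(275,300,165,190))):
    f=im.astype(int);m=(f[...,2]>120)&(f[...,1]<70)&(f[...,0]<70)
    k=np.zeros_like(m);k[box[2]:box[3],box[0]:box[1]]=1;m&=k
    ys,xs=np.nonzero(m);print(n,len(xs),xs.mean(),ys.mean(),cv2.minAreaRect(np.c_[xs,ys].astype(np.float32)))
    if n=='top':pt=(xs.mean(),ys.mean())
    else: ps=(xs.mean(),ys.mean())
print('hook red',tri(ps,pt))
for e in((356,141),(456,153.2)):print('rail end',atz('top',[e],0.288),)
```

```text
top 49 286.6530612244898 222.30612244897958 ((286.558837890625, 222.23529052734375), (9.943960189819336, 4.850712299346924), 75.96376037597656)
scene 52 290.75 178.19230769230768 ((290.5, 178.5), (7.0, 7.0), 90.0)
hook red (array([ 0.426 , -0.0538,  0.1498]), np.float64(0.0006276892494070582))
rail end [[ 0.6175 -0.2097  0.288 ]]
rail end [[ 0.585  -0.4505  0.288 ]]
```

View pics/z1.png

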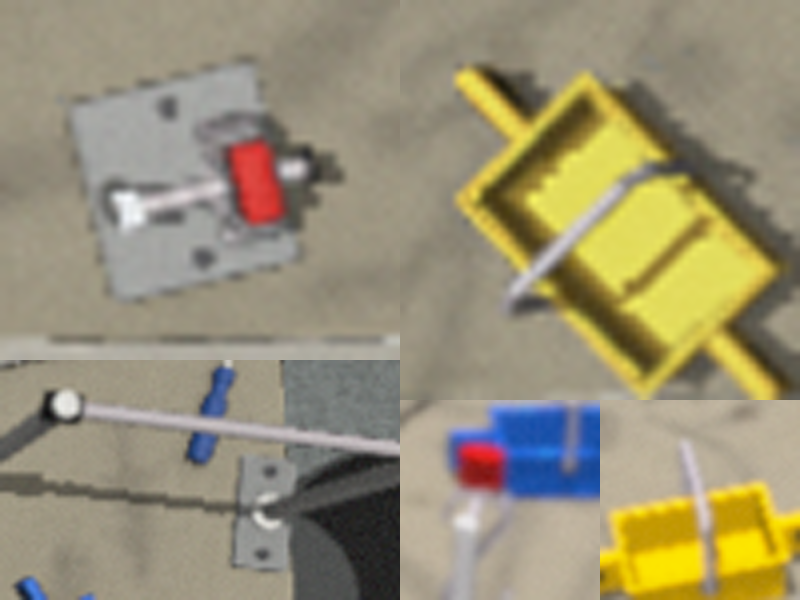

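The zoom shows the pin running left and slightly down through the red block. The yellow tray is at about 45° with its rim corners clearly visible. Next I'll compute the poses and cross-check them by reprojection.

Run:
```python
from h import *
np.set_printoptions(suppress=True,precision=4)
P=atz('top',[(255+125/8,200+208/8),(255+300/8,200+168/8)],.13);print('pin',P); d=P[0]-P[1];print('hook yaw deg',np.degrees(np.arctan2(-d[0],d[1])),np.linalg.norm(d))
c=np.array([(590,75),(462,198),(640,393),(778,268)],float);c=(c-[400,0])/8+[120,195]
C=atz('top',c,.044);print('yellow rim',C,C.mean(0));e1=C[3]-C[0];e2=C[0]-C[1];print(np.linalg.norm(e1),np.linalg.norm(e2),'yaw long',np.degrees(np.arctan2(-e1[1],-e1[0])), 'from short',np.degrees(np.arctan2(-e2[0],e2[1])))
L=atz('top',[(127.8,204.8),(167.2,244.3)],.042);print('lug ends',L,L.mean(0),np.linalg.norm(L[0]-L[1]),np.degrees(np.arctan2(*(L[0]-L[1])[1::-1])))
bl=atz('top',[(530/1.531,287/1.531),(574/1.531,354/1.531)],.04);print('blue lugs',bl)
E1=atz('top',[(356,141),(456,153.2)],.285);print('rail',E1,'len',np.linalg.norm(E1[0]-E1[1]),'scene px',proj('scene',E1))
print('yellow bail in scene',proj('scene',[[*C.mean(0)[:2],.103]]))
```

```text
pin [[ 0.4159 -0.0113  0.13  ]
 [ 0.4286 -0.072   0.13  ]]
hook yaw deg 11.763944377165613 0.06205414213735598
yellow rim [[0.485  0.3667 0.044 ]
 [0.4392 0.4161 0.044 ]
 [0.3648 0.3484 0.044 ]
 [0.411  0.2955 0.044 ]] [0.425  0.3567 0.044 ]
0.1027091609779531 0.06727925069274004 yaw long 43.910552801671486 from short -137.1714243569794
lug ends [[0.4846 0.4165 0.042 ]
 [0.3634 0.2966 0.042 ]] [0.424  0.3565 0.042 ] 0.1705033017036618 44.69103735457766
blue lugs [[ 0.525  -0.2474  0.04  ]
 [ 0.391  -0.3306  0.04  ]]
rail [[ 0.6181 -0.2106  0.285 ]
 [ 0.5855 -0.4522  0.285 ]] len 0.24384963966389722 scene px [[260.3519 110.0961]
 [296.8098  89.7116]]
yellow bail in scene [[223.8109 270.6296]]
```

```bash
cat >> h.py <<'E'
def delta(p,yaw=None):
    s=st();R=Ro.from_rotvec(s['orientation']);d=R.inv().apply(np.array(p)-s['tool_pos'])
    x=R.as_matrix()[:,0];y0=np.degrees(np.arctan2(x[1],x[0]))
    print('shift mm',np.round(d*1000,1),'yaw now',round(y0,2),'turn z',None if yaw is None else round(y0-yaw,2),'tilt',np.round(R.as_matrix()[:,2],4))
E
python3 -c "
from h import *
delta([.426,-.0538,.250],12.3);delta([.426,-.0538,.157],12.3)"
```

```text
t 0.5 p [ 0.1703 -0.5753  0.2374] o [-3.109 -0.451  0.   ] F [-0.3 -0.6  0.4] op 0.09321043377010302 gf 0.0
shift mm [ 393.2 -427.5  -12.6] yaw now 16.49 turn z 4.19 tilt [-0. -0. -1.]
t 0.5 p [ 0.1703 -0.5753  0.2374] o [-3.109 -0.451  0.   ] F [-0.3 -0.6  0.4] op 0.09321043377010302 gf 0.0
shift mm [ 393.2 -427.5   80.4] yaw now 16.49 turn z 4.19 tilt [-0. -0. -1.]
```

>>> carry_out([
  [0.02,-0.02,-0.006,0,0,1],
  [0.06,-0.065,-0.012,0,0,2],
  [0.1,-0.11,-0.012,0,0,3],
  [0.14,-0.152,-0.012,0,0,4.2],
  [0.18,-0.195,-0.012,0,0,4.2],
  [0.22,-0.24,-0.012,0,0,4.2],
  [0.26,-0.283,-0.012,0,0,4.2],
  [0.3,-0.326,-0.012,0,0,4.2],
  [0.34,-0.37,-0.012,0,0,4.2],
  [0.373,-0.406,-0.012,0,0,4.2],
  [0.393,-0.4275,-0.012,0,0,4.2],
  [0.393,-0.4275,-0.012,0,0,4.2],
], jaw=180, force=30)

```text
t: 2.0
tool_pos: [0.4263, -0.0523, 0.2495]
orientation: [-3.123, -0.342, -0.0]
force: [0.4, -1.1, 0.3]
opening: 0.0274
gripper_force: 0.0
```

```bash
python3 -c "
from h import *
delta([.426,-.0538,.157],12.3)"
```

```text
t 2.0 p [ 0.4263 -0.0523  0.2495] o [-3.123 -0.342 -0.   ] F [ 0.4 -1.1  0.3] op 0.027405881610133753 gf 0.0
shift mm [-0.6  1.4 92.5] yaw now 12.49 turn z 0.19 tilt [ 2.e-04  2.e-04 -1.e+00]
```

>>> carry_out([
  [0,0.0005,0.015,0,0,0],
  [0,0.0005,0.035,0,0,0],
  [0,0.0005,0.055,0,0,0],
  [0,0.0005,0.072,0,0,0],
  [0,0.0005,0.085,0,0,0],
  [0,0.0005,0.0925,0,0,0],
  [0,0.0005,0.0925,0,0,0],
  [0,0.0005,0.0925,0,0,0],
])

```text
t: 3.0
tool_pos: [0.4263, -0.0544, 0.1575]
orientation: [3.123, 0.336, 0.001]
force: [0.3, -0.4, -0.5]
opening: 0.0274
gripper_force: 0.0
```

>>> carry_out([
  [0,0,0,0,0,0],
  [0,0,0,0,0,0],
  [0,0,0,0,0,0],
  [0,0,0,0,0,0],
], jaw=255, force=30)

```text
t: 3.5
tool_pos: [0.4262, -0.0543, 0.1573]
orientation: [3.123, 0.336, 0.001]
force: [0.3, 0.9, 2.6]
opening: 0.0135
gripper_force: 30.0
```

>>> carry_out([
  [-0.001,0,-0.006,0,0,0],
  [-0.003,0,-0.014,0,0,0],
  [-0.005,0,-0.023,0,0,0],
  [-0.006,0,-0.03,0,0,0],
  [-0.01,0,-0.031,0,0,0],
  [-0.02,0,-0.031,0,0,0],
  [-0.04,0,-0.031,0,0,0],
  [-0.06,0,-0.033,0,0,0],
  [-0.065,0,-0.06,0,0,0],
  [-0.065,0,-0.1,0,0,0],
  [-0.065,0,-0.14,0,0,0],
  [-0.065,0,-0.185,0,0,0],
])

```text
t: 5.0
tool_pos: [0.3614, -0.0681, 0.3424]
orientation: [-3.123, -0.336, 0.002]
force: [0.8, 0.3, -0.4]
opening: 0.0136
gripper_force: 30.0
```

Run:
```python
from h import *
E1=np.array([[.6180,-.2102],[.5853,-.4518]]);m=E1.mean(0);yv=(E1[0]-E1[1]);yv/=np.linalg.norm(yv);xv=np.array([yv[1],-yv[0]])
print('rail mid',m,xv,yv,np.degrees(np.arctan2(xv[1],xv[0])))
yaw=np.degrees(np.arctan2(xv[1],xv[0]))
for x in(-.085,-.006):
    delta([*(m+x*xv-.035*yv),.339],yaw)
for n in('scene','top'):
    im=robot.read_camera(n);cv2.imwrite(f'pics/{n}1.png',im[...,::-1])
s=cv2.imread('pics/scene1.png');p=proj('scene',[robot.read_state()['tool_pos']])[0].astype(int);print(p)
y,x=max(p[1]-50,0),p[0]-50;cv2.imwrite('pics/z2.png',cv2.resize(s[y:y+100,x:x+100],(600,600),interpolation=cv2.INTER_CUBIC))
```

```text
rail mid [ 0.60165 -0.331  ] [ 0.99096446 -0.13412474] [0.13412474 0.99096446] -7.708011028540326
t 5.0 p [ 0.3614 -0.0681  0.3424] o [-3.123e+00 -3.360e-01  2.000e-03] F [ 0.8  0.3 -0.4] op 0.01358706051141668 gf 29.99981313943863
shift mm [ 87.  311.8   3.1] yaw now 12.28 turn z 19.99 tilt [-1.3e-03  3.0e-04 -1.0e+00]
t 5.0 p [ 0.3614 -0.0681  0.3424] o [-3.123e+00 -3.360e-01  2.000e-03] F [ 0.8  0.3 -0.4] op 0.01358706051141668 gf 29.99981313943863
shift mm [161.2 338.8   3. ] yaw now 12.28 turn z 19.99 tilt [-1.3e-03  3.0e-04 -1.0e+00]
[315 123]
```

View pics/z2.png

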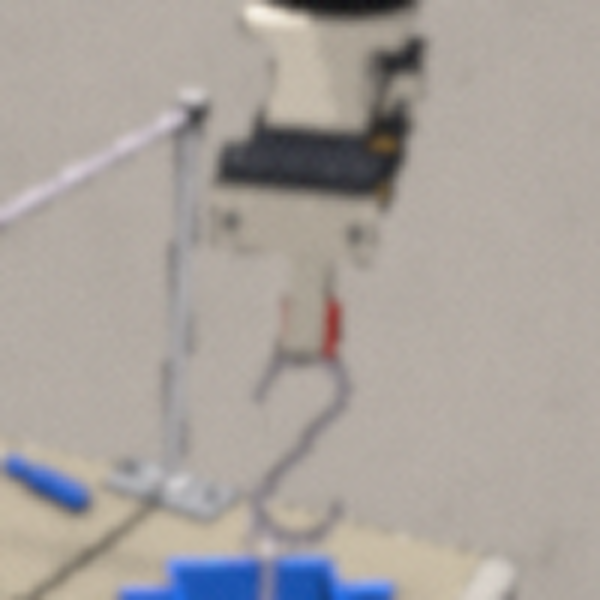

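The gripper holds the hook upright, with the upper curl's tip on the +x side (left in the crop). Next is the rail.

>>> carry_out([
  [0.01,0.02,0,0,0,2],
  [0.02,0.055,0,0,0,4],
  [0.03,0.095,0,0,0,7],
  [0.04,0.135,0,0,0,10],
  [0.05,0.175,0,0,0,13],
  [0.06,0.215,0,0,0,16],
  [0.07,0.255,0,0,0,18],
  [0.08,0.285,0.001,0,0,19.5],
  [0.085,0.303,0.002,0,0,20],
  [0.087,0.312,0.003,0,0,20],
  [0.087,0.312,0.003,0,0,20],
])

```text
t: 6.48
tool_pos: [0.5133, -0.3545, 0.338]
orientation: [-3.134, 0.211, 0.002]
force: [0.4, -0.0, -0.4]
opening: 0.0137
gripper_force: 30.0
```

Run:
```python
from h import *
m=np.array([.60165,-.331]);xv=np.array([.991,-.1341]);yv=np.array([.1341,.991])
delta([*(m-.006*xv-.035*yv),.339],-7.7)
for n in('scene','top'):
    im=robot.read_camera(n);cv2.imwrite(f'pics/{n}2.png',im[...,::-1])
s=cv2.imread('pics/scene2.png');p=proj('scene',[robot.read_state()['tool_pos']])[0].astype(int);print(p)
y,x=max(p[1]-50,0),p[0]-50;cv2.imwrite('pics/z3.png',cv2.resize(s[y:y+100,x:x+100],(600,600),interpolation=cv2.INTER_CUBIC));print(x,y)
```

```text
t 6.475 p [ 0.5133 -0.3545  0.338 ] o [-3.134e+00  2.110e-01  2.000e-03] F [ 0.4 -0.  -0.4] op 0.013723146440409867 gf 29.99990075826645
shift mm [78.4 -0.1 -1.1] yaw now -7.72 turn z -0.02 tilt [-0.0012  0.001  -1.    ]
[305  87]
255 37
```

View pics/z3.png

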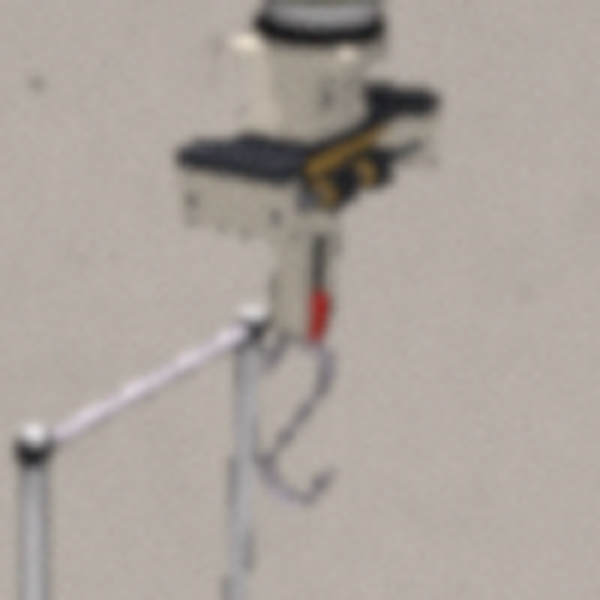

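>>> carry_out([
  [0.008,0,-0.001,0,0,0],
  [0.02,0,-0.001,0,0,0],
  [0.034,0,-0.001,0,0,0],
  [0.048,0,-0.001,0,0,0],
  [0.06,0,-0.001,0,0,0],
  [0.07,0,-0.001,0,0,0],
  [0.076,0,-0.001,0,0,0],
  [0.079,0,-0.001,0,0,0],
  [0.079,0,-0.001,0,0,0],
  [0.079,0,-0.001,0,0,0],
])

```text
t: 7.82
tool_pos: [0.5919, -0.3652, 0.3401]
orientation: [3.134, -0.211, 0.0]
force: [-0.4, 0.2, -1.1]
opening: 0.0139
gripper_force: 30.0
```

Run:
```python
from h import *
m=np.array([.60165,-.331]);xv=np.array([.991,-.1341]);yv=np.array([.1341,.991])
delta([*(m-.035*yv),.3085],-7.7)
for n in('scene','top'):
    im=robot.read_camera(n);cv2.imwrite(f'pics/{n}3.png',im[...,::-1])
s=cv2.imread('pics/scene3.png');p=proj('scene',[robot.read_state()['tool_pos']])[0].astype(int);print(p)
y,x=max(p[1]-20,0),p[0]-35;cv2.imwrite('pics/z4.png',cv2.resize(s[y:y+70,x:x+70],(590,590),interpolation=cv2.INTER_CUBIC));print(x,y)
```

```text
t 7.825 p [ 0.5919 -0.3652  0.3401] o [ 3.134 -0.211  0.   ] F [-0.4  0.2 -1.1] op 0.013945963328380627 gf 29.999724626541138
shift mm [ 5.1 -0.2 31.6] yaw now -7.72 turn z -0.02 tilt [ 1.e-04 -1.e-04 -1.e+00]
[286  82]
251 62
```

View pics/z4.png

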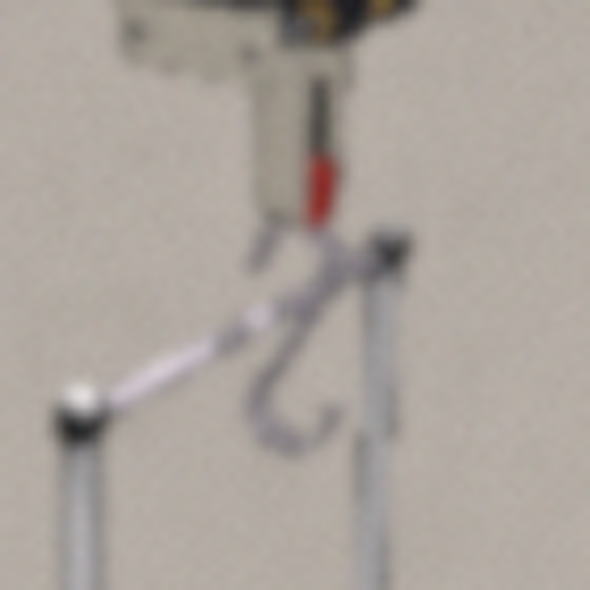

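>>> carry_out([
  [0.001,0,0.005,0,0,0],
  [0.002,0,0.011,0,0,0],
  [0.003,0,0.017,0,0,0],
  [0.004,0,0.023,0,0,0],
  [0.005,0,0.028,0,0,0],
  [0.005,0,0.031,0,0,0],
  [0.005,0,0.031,0,0,0],
  [0.005,0,0.031,0,0,0],
])

```text
t: 8.93
tool_pos: [0.5971, -0.3658, 0.3092]
orientation: [3.134, -0.211, 0.001]
force: [-0.4, -0.9, -0.7]
opening: 0.0139
gripper_force: 30.0
```

Seated height is as expected, so I'll open the jaws a little.

>>> carry_out([
  [0,0,0,0,0,0],
  [0,0,0,0,0,0],
  [0,0,0,0,0,0],
  [0,0,0,0,0,0],
], jaw=175)

```text
t: 9.43
tool_pos: [0.5971, -0.3658, 0.309]
orientation: [3.134, -0.211, 0.0]
force: [-0.1, 0.3, -0.7]
opening: 0.0292
gripper_force: 0.0
```

>>> carry_out([
  [0,0,-0.01,0,0,0],
  [0,0,-0.025,0,0,0],
  [0,0,-0.045,0,0,0],
  [0,0,-0.065,0,0,0],
  [-0.02,0,-0.08,0,0,0],
  [-0.05,0,-0.09,0,0,0],
  [-0.09,0,-0.09,0,0,0],
  [-0.13,0,-0.09,0,0,0],
  [-0.17,0,-0.09,0,0,0],
  [-0.2,0,-0.09,0,0,0],
  [-0.2,0,-0.09,0,0,0],
])

```text
t: 10.8
tool_pos: [0.3978, -0.3391, 0.4014]
orientation: [3.132, -0.213, 0.004]
force: [-0.0, 0.4, 0.9]
opening: 0.029
gripper_force: 0.0
```

Run:
```python
from h import *
np.set_printoptions(suppress=True,precision=4)
y=np.radians(43.8);b=np.array([.4245,.3566]);l=b-.074*np.array([np.cos(y),np.sin(y)]);print('lug',l)
delta([*l,.13],43.8);delta([*l,.038],43.8)
r={}
for n in('scene','top'):
    im=robot.read_camera(n);cv2.imwrite(f'pics/{n}4.png',im[...,::-1]);f=im.astype(int)
    m=(f[...,0]>110)&(f[...,1]<75)&(f[...,2]<75)
    e=proj(n,[.597,-.3657,.302])[0];Y,X=np.mgrid[:384,:512];m&=np.hypot(X-e[0],Y-e[1])<14
    ys,xs=np.nonzero(m);r[n]=(xs.mean(),ys.mean());print(n,len(xs),r[n],e)
print('red',tri(r['scene'],r['top']))
s=cv2.imread('pics/scene4.png');s=cv2.resize(s[60:150,240:330],(590,590),interpolation=cv2.INTER_CUBIC);cv2.imwrite('pics/z5.png',s)
```

```text
lug [0.3711 0.3054]
t 10.8 p [ 0.3978 -0.3391  0.4014] o [ 3.132 -0.213  0.004] F [-0.   0.4  0.9] op 0.029023446408642007 gf 0.0
shift mm [-114.6 -635.6  269.7] yaw now -7.8 turn z -51.6 tilt [ 0.0024 -0.0027 -1.    ]
t 10.8 p [ 0.3978 -0.3391  0.4014] o [ 3.132 -0.213  0.004] F [-0.   0.4  0.9] op 0.029023446408642007 gf 0.0
shift mm [-114.9 -635.8  361.7] yaw now -7.8 turn z -51.6 tilt [ 0.0024 -0.0027 -1.    ]
scene 33 (np.float64(284.54545454545456), np.float64(92.27272727272727)) [284.8538  92.1087]
top 65 (np.float64(426.3692307692308), np.float64(146.06153846153848)) [423.9158 147.5771]
red (array([ 0.6015, -0.3736,  0.298 ]), np.float64(0.0005353983610624029))
```

View pics/z5.png

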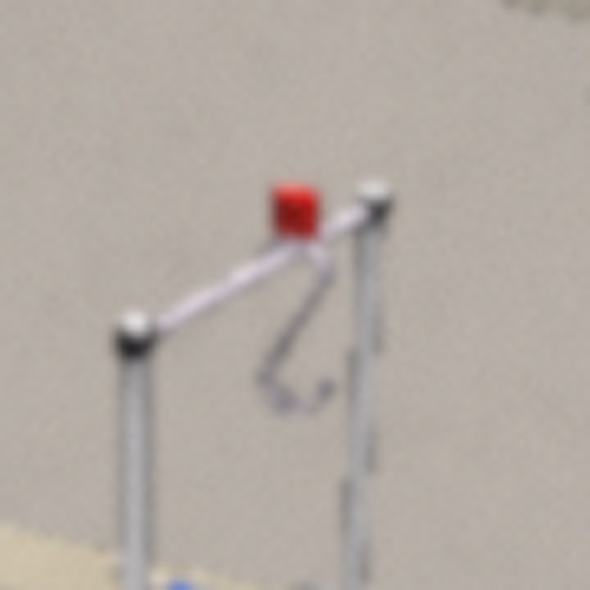

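>>> carry_out([
  [-0.005,-0.02,0,0,0,-2],
  [-0.012,-0.065,0,0,0,-6],
  [-0.022,-0.12,0,0,0,-11],
  [-0.032,-0.178,0,0,0,-16],
  [-0.042,-0.236,0,0,0,-21],
  [-0.052,-0.294,0.01,0,0,-26],
  [-0.063,-0.352,0.03,0,0,-31],
  [-0.074,-0.41,0.06,0,0,-36],
  [-0.085,-0.468,0.1,0,0,-41],
  [-0.096,-0.522,0.135,0,0,-46],
  [-0.105,-0.572,0.165,0,0,-50],
  [-0.111,-0.61,0.185,0,0,-51.6],
], jaw=140)

```text
t: 12.4
tool_pos: [0.3702, 0.2832, 0.2129]
orientation: [-2.912, -1.179, 0.0]
force: [1.2, 0.1, -0.1]
opening: 0.0421
gripper_force: 0.0
```

Run:
```python
from h import *
np.set_printoptions(suppress=True,precision=4)
delta([.3711,.3054,.13],43.8);r={}
for n in('scene','top'):
    im=robot.read_camera(n);cv2.imwrite(f'pics/{n}5.png',im[...,::-1]);f=im.astype(int)
    m=(f[...,0]>110)&(f[...,1]<75)&(f[...,2]<75)
    e=proj(n,[.597,-.3657,.302])[0];Y,X=np.mgrid[:384,:512];m&=np.hypot(X-e[0],Y-e[1])<14
    ys,xs=np.nonzero(m);r[n]=(xs.mean(),ys.mean());print(n,len(xs),r[n],e,cv2.minAreaRect(np.c_[xs,ys].astype(np.float32)))
print('red',tri(r['scene'],r['top']))
t=cv2.imread('pics/top5.png');s=cv2.imread('pics/scene5.png');z=lambda i,x,y,w,h:cv2.resize(i[y:y+h,x:x+w],(395,395),interpolation=cv2.INTER_CUBIC)
cv2.imwrite('pics/z6.png',np.hstack([z(t,400,125,60,60),z(s,255,70,60,60)]))
```

```text
t 12.4 p [0.3702 0.2832 0.2129] o [-2.912 -1.179  0.   ] F [ 1.2  0.1 -0.1] op 0.04205567863675218 gf 0.0
shift mm [ 16.1 -15.3  82.9] yaw now 44.07 turn z 0.27 tilt [-0.0003  0.     -1.    ]
scene 0 (np.float64(nan), np.float64(nan)) [284.8538  92.1087] ((0.0, 0.0), (0.0, 0.0), 0.0)
top 65 (np.float64(426.3692307692308), np.float64(146.06153846153848)) [423.9158 147.5771] ((426.5, 146.5), (11.0, 5.0), 90.0)
 ** On entry to DLASCL parameter number  4 had an illegal value
 ** On entry to DLASCL parameter number  4 had an illegal value
 ** On entry to DLASCL parameter number  4 had an illegal value
 ** On entry to DLASCL parameter number  4 had an illegal value
 ** On entry to DLASCL parameter number  5 had an illegal value
 ** On entry to DLASCL parameter number  4 had an illegal value<stdin>:8: RuntimeWarning: Mean of empty slice.
  ret = ret.dtype.type(ret / rcount)
Traceback (most recent call last):
  File "h.py", line 17, in tri
    s=np.linalg.lstsq(np.c_[d1,-d2],c2-c1,rcond=None)[0]
      ~~~~~~~~~~~~~~~^^^^^^^^^^^^^^^^^^^^^^^^^^^^^^^^
numpy.linalg.LinAlgError: SVD did not converge in Linear Least Squares
```

>>> carry_out([
  [0.008,-0.008,0.01,0,0,0.2],
  [0.014,-0.013,0.03,0,0,0.2],
  [0.016,-0.015,0.06,0,0,0.2],
  [0.016,-0.015,0.09,0,0,0.2],
  [0.016,-0.015,0.12,0,0,0.2],
  [0.016,-0.015,0.145,0,0,0.2],
  [0.016,-0.015,0.162,0,0,0.2],
  [0.016,-0.015,0.172,0,0,0.2],
  [0.016,-0.015,0.175,0,0,0.2],
  [0.016,-0.015,0.175,0,0,0.2],
])

```text
t: 13.75
tool_pos: [0.3724, 0.3026, 0.0395]
orientation: [-2.916, -1.169, -0.001]
force: [-0.5, 0.1, 0.3]
opening: 0.0421
gripper_force: 0.0
```

Run:
```python
from h import *
np.set_printoptions(suppress=True,precision=4)
delta([.3711,.3054,.038],43.8)
print('hook block top',atz('top',[(426.4,146.1)],.313))
im=robot.read_camera('scene');im=im[...,::-1].copy();cv2.imwrite('pics/scene6.png',im)
im2=robot.read_camera('top')[...,::-1];cv2.imwrite('pics/top6.png',im2)
z=lambda i,x,y,w,h:cv2.resize(i[y:y+h,x:x+w],(395,395),interpolation=cv2.INTER_CUBIC)
cv2.imwrite('pics/z7.png',np.hstack([z(im2,110,185,80,80),z(im,180,240,90,90)]))
```

```text
t 13.75 p [0.3724 0.3026 0.0395] o [-2.916 -1.169 -0.001] F [-0.5  0.1  0.3] op 0.0421023447212104 gf 0.0
shift mm [ 1.  -2.9  1.5] yaw now 43.68 turn z -0.12 tilt [ 0.0008  0.0005 -1.    ]
hook block top [[ 0.5984 -0.3664  0.313 ]]
```

View pics/z7.png

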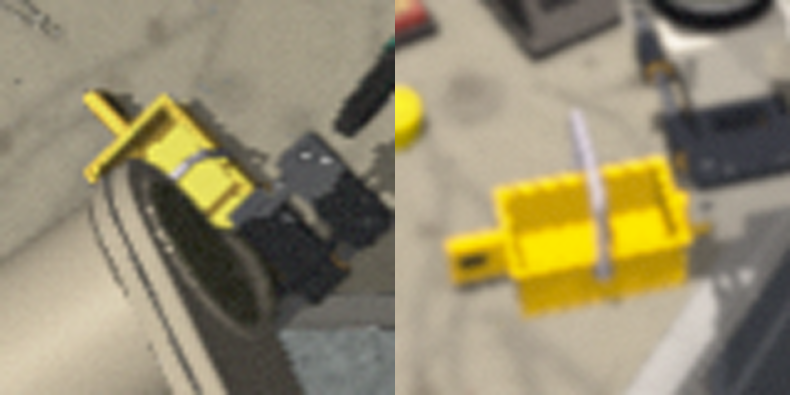

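The jaws straddle the near lug. I'll shift sideways 2.5 mm, then close.

>>> carry_out([
  [0,-0.0025,0.001,0,0,0],
  [0,-0.0025,0.001,0,0,0],
])

```text
t: 14.1
tool_pos: [0.3701, 0.3044, 0.0382]
orientation: [-2.916, -1.169, -0.001]
force: [0.2, -0.3, -0.2]
opening: 0.0419
gripper_force: 0.0
```

>>> carry_out([
  [0,0,0,0,0,0],
  [0,0,0,0,0,0],
  [0,0,0,0,0,0],
  [0,0,0,0,0,0],
  [0,0,0,0,0,0],
], jaw=255, force=55)

```text
t: 14.72
tool_pos: [0.3702, 0.3041, 0.038]
orientation: [2.916, 1.169, 0.0]
force: [-0.2, -0.0, 0.8]
opening: 0.0098
gripper_force: 54.9
```

>>> carry_out([
  [0,0,-0.006,0,0,0],
  [0,0,-0.016,0,0,0],
  [0,0,-0.03,0,0,0],
  [0,0,-0.05,0,0,0],
  [0,0,-0.075,0,0,0],
  [0,0,-0.1,0,0,0],
  [0,0,-0.13,0,0,0],
  [0,0,-0.165,0,0,0],
  [0,0,-0.2,0,0,0],
  [0,0,-0.23,0,0,0],
  [0,0,-0.26,0,0,0],
  [0,0,-0.26,0,0,0],
])

```text
t: 16.23
tool_pos: [0.3712, 0.3049, 0.3016]
orientation: [-2.915, -1.168, -0.01]
force: [0.2, 0.7, -1.5]
opening: 0.0097
gripper_force: 54.9
```

Run:
```python
from h import *
np.set_printoptions(suppress=True,precision=4)
h=np.array([.598,-.366]);xv=np.array([.991,-.1341])
delta([*(h-.130*xv-.074*xv),.30],-7.7)
im=robot.read_camera('scene')[...,::-1];cv2.imwrite('pics/scene7.png',im)
im2=robot.read_camera('top')[...,::-1];cv2.imwrite('pics/top7.png',im2)
b=robot.read_state()['tool_pos']
R=Ro.from_rotvec(robot.read_state()['orientation']).as_matrix()
C=b+.074*R[:,0]+[0,0,.062]
print('bail exp',C,proj('scene',[C]),proj('top',[C]))
p=proj('scene',[C])[0].astype(int);q=proj('top',[C])[0].astype(int)
z=lambda i,x,y,w,h:cv2.resize(i[max(y,0):max(y,0)+h,max(x,0):max(x,0)+w],(395,395),interpolation=cv2.INTER_CUBIC)
cv2.imwrite('pics/z8.png',np.hstack([z(im2,q[0]-45,q[1]-45,90,90),z(im,p[0]-60,p[1]-30,120,120)]));print(q-45,p-[60,30])
```

```text
t 16.225 p [0.3712 0.3049 0.3016] o [-2.915 -1.168 -0.01 ] F [ 0.2  0.7 -1.5] op 0.009679426738175671 gf 54.924155473709106
shift mm [-426.7  482.3   -0.5] yaw now 43.69 turn z 51.39 tilt [ 0.0052  0.0034 -1.    ]
bail exp [0.4235 0.3552 0.3597] [[218.6628 185.8663]] [[106.4039 228.5617]]
[ 61 183] [158 155]
```

View pics/z8.png

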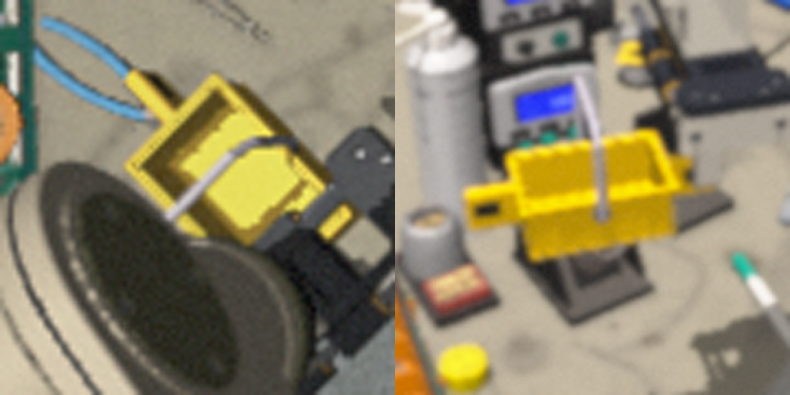

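The bin is held level at a height of about 0.26 m underneath. Next I'll carry it over to the front of the rail.

>>> carry_out([
  [-0.006,0.007,0,0,0,0.8],
  [-0.02,0.023,0,0,0,2.5],
  [-0.042,0.047,0,0,0,5],
  [-0.068,0.077,0,0,0,8],
  [-0.098,0.111,0,0,0,12],
  [-0.13,0.147,0,0,0,16],
  [-0.162,0.183,0,0,0,20],
  [-0.194,0.219,0,0,0,24],
  [-0.226,0.255,0,0,0,28],
  [-0.258,0.291,0,0,0,32],
  [-0.288,0.325,0,0,0,36],
  [-0.316,0.357,0,0,0,39],
])

```text
t: 17.82
tool_pos: [0.3871, -0.174, 0.2965]
orientation: [-3.138, -0.123, 0.003]
force: [0.8, 0.6, -1.6]
opening: 0.0094
gripper_force: 54.9
```

Run:
```python
from h import *
h=np.array([.598,-.366]);xv=np.array([.991,-.1341])
delta([*(h-.135*xv-.074*xv),.30],-7.7)
```

```text
t 17.825 p [ 0.3871 -0.174   0.2965] o [-3.138e+00 -1.230e-01  3.000e-03] F [ 0.8  0.6 -1.6] op 0.009357073030868768 gf 54.924166202545166
shift mm [ -9.  163.8  -3.6] yaw now 4.49 turn z 12.19 tilt [-1.8e-03  9.0e-04 -1.0e+00]
```

>>> carry_out([
  [-0.001,0.025,0,0,0,3],
  [-0.003,0.055,0,0,0,6],
  [-0.005,0.085,0,0,0,9],
  [-0.007,0.112,0,0,0,11],
  [-0.008,0.136,0,0,0,12],
  [-0.009,0.153,0,0,0,12.2],
  [-0.009,0.162,0,0,0,12.2],
  [-0.009,0.164,0,0,0,12.2],
  [-0.009,0.164,0,0,0,12.2],
  [-0.009,0.164,0,0,0,12.2],
])

```text
t: 19.08
tool_pos: [0.3928, -0.3359, 0.2981]
orientation: [3.135, -0.205, 0.0]
force: [0.5, -0.3, -2.1]
opening: 0.0094
gripper_force: 54.9
```

Run:
```python
from h import *
np.set_printoptions(suppress=True,precision=4)
h=np.array([.598,-.366]);xv=np.array([.991,-.1341])
delta([*(h-.120*xv-.074*xv),.188+.034-.062],-7.7)
s=robot.read_state();R=Ro.from_rotvec(s['orientation']).as_matrix();b=s['tool_pos']
for n in('scene','top'):
    im=robot.read_camera(n);cv2.imwrite(f'pics/{n}8.png',im[...,::-1])
    o=robot.outline_of(n,'yellow_bin')
    for k in o[:1]:
        p=k['pixels'];cv2.imwrite(f'pics/{n}8m.png',p.astype(np.uint8)*255);ys,xs=np.nonzero(p);print(n,k['conf'],k['pixel'],xs.min(),xs.max(),ys.min(),ys.max())
    loc=lambda x,y,z:b+R@np.array([x+.074,-y,0])+[0,0,z+.062]
    print(n,'bail',proj(n,[loc(0,0,0),loc(0,-.026,0),loc(0,.026,0)]).round(1).tolist(),'far lug top',proj(n,[loc(.087,0,-.058)]).round(1).tolist(),'rim',proj(n,[loc(x,y,-.056) for x in(-.05,.05) for y in(-.032,.032)]).round(1).tolist())
a=cv2.imread('pics/scene8.png')[80:230,230:380];q=cv2.imread('pics/top8.png')[110:260,320:470]
cv2.imwrite('pics/z9.png',cv2.resize(np.hstack([q,a]),(800,400),interpolation=cv2.INTER_CUBIC))
```

```text
t 19.075 p [ 0.3928 -0.3359  0.2981] o [ 3.135 -0.205  0.   ] F [ 0.5 -0.3 -2.1] op 0.009408139494146869 gf 54.92400884628296
shift mm [ 13.3   2.3 138.1] yaw now -7.47 turn z 0.23 tilt [ 0.0002 -0.     -1.    ]
scene 0.88 [310.8, 101.9] 294 330 94 116
scene bail [[317.3, 84.0], [320.9, 81.9], [313.7, 86.1]] far lug top [[295.0, 94.8]] rim [[333.0, 99.7], [324.5, 105.4], [308.2, 93.8], [299.3, 99.2]]
top 0.69 [414.5, 196.5] 397 445 165 230
top bail [[430.1, 202.8], [441.8, 204.1], [418.4, 201.4]] far lug top [[421.2, 166.5]] rim [[430.0, 226.6], [402.9, 223.6], [433.7, 183.7], [406.8, 180.6]]
```

View pics/z9.png

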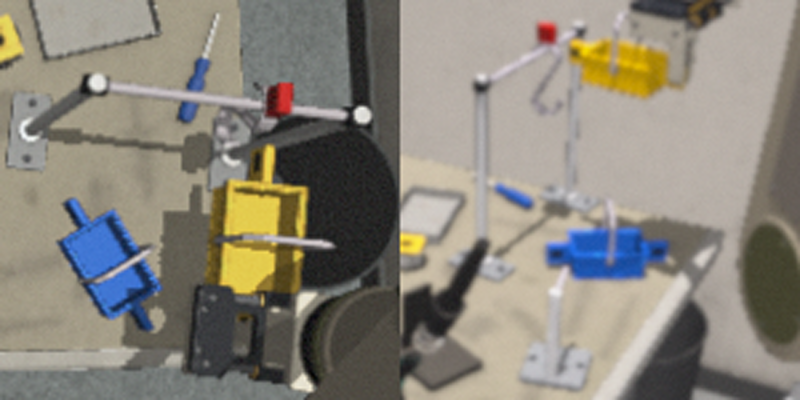

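The picture shows the yellow bin level in front of the rail, with its far lug near (421,165) px. The hook is on the rail and the blue bin is untouched well to the left. Now I'll descend, then enter the hook.

>>> carry_out([
  [0.002,0.001,0.008,0,0,0.2],
  [0.004,0.002,0.022,0,0,0.2],
  [0.006,0.002,0.04,0,0,0.2],
  [0.008,0.002,0.06,0,0,0.2],
  [0.01,0.002,0.08,0,0,0.2],
  [0.012,0.002,0.1,0,0,0.2],
  [0.012,0.002,0.117,0,0,0.2],
  [0.012,0.002,0.128,0,0,0.2],
  [0.012,0.002,0.134,0,0,0.2],
  [0.012,0.002,0.136,0,0,0.2],
  [0.012,0.002,0.136,0,0,0.2],
])

```text
t: 20.65
tool_pos: [0.4045, -0.3403, 0.1624]
orientation: [3.134, -0.211, 0.001]
force: [-0.2, -0.6, -1.0]
opening: 0.0097
gripper_force: 54.9
```

Run:
```python
from h import *
from scipy.optimize import minimize
np.set_printoptions(suppress=True,precision=4)
h=np.array([.598,-.366]);xv=np.array([.991,-.1341])
delta([*(h-.040*xv-.074*xv),.188+.034-.062],-7.7)
delta([*(h-.009*xv-.074*xv),.188+.034-.062],-7.7)
s=robot.read_state();R=Ro.from_rotvec(s['orientation']).as_matrix();b=s['tool_pos']
B=[np.array([[x,y,z] for x in(-.05,.05) for y in(-.032,.032) for z in(-.1,-.056)]),np.array([[x,y,z] for x in(.05,.087) for y in(-.005,.005) for z in(-.09,-.058)])]
def sil(n,dx,dz,pitch):
    m=np.zeros((384*4,512*4),np.uint8)
    for q in B:
        v=q+[0.074+dx,0,.062+dz];c,sn=np.cos(pitch),np.sin(pitch)
        v=np.c_[c*v[:,0]+sn*v[:,2],v[:,1],-sn*v[:,0]+c*v[:,2]]
        W=b+(v*[1,-1,-1])@R.T
        cv2.fillConvexPoly(m,cv2.convexHull((proj(n,W)*4+1.5).astype(np.int32)),1)
    return m
ob={}
for n in('scene','top'):
    im=robot.read_camera(n);cv2.imwrite(f'pics/{n}9.png',im[...,::-1]);hsv=cv2.cvtColor(im,cv2.COLOR_RGB2HSV)
    m=cv2.inRange(hsv,(18,130,60),(35,255,255));e=proj(n,[b+R@[.074,0,0]])[0];Y,X=np.mgrid[:384,:512]
    m=cv2.morphologyEx(m*(np.hypot(X-e[0],Y-e[1])<50),cv2.MORPH_CLOSE,np.ones((5,5)));ob[n]=cv2.resize(m,None,fx=4,fy=4,interpolation=cv2.INTER_LINEAR)>127;print(n,(m>0).sum())
# occluded lug near gripper omitted on both
def cost(p):
    return sum((sil(n,p[0]/1e3,p[1]/1e3,np.radians(p[2])).astype(bool)^ob[n]).sum()/16 for n in ob)
best=min(((cost((dx,dz,pi)),dx,dz,pi) for dx in(-4,0,4) for dz in(-3,0,3) for pi in(-4,-2,0,2,4,6)))
print('zero',cost((0,0,0)),best)
r=minimize(cost,best[1:],method='Nelder-Mead',options=dict(initial_simplex=[best[1:]]+[np.array(best[1:])+d for d in([2,0,0],[0,2,0],[0,0,1.5])],maxiter=60));print(r.x,r.fun)
```

```text
t 20.65 p [ 0.4045 -0.3403  0.1624] o [ 3.134 -0.211  0.001] F [-0.2 -0.6 -1. ] op 0.009702636756200308 gf 54.924044609069824
shift mm [81.2 -0.5  2.5] yaw now -7.71 turn z -0.01 tilt [ 0.0006 -0.0006 -1.    ]
t 20.65 p [ 0.4045 -0.3403  0.1624] o [ 3.134 -0.211  0.001] F [-0.2 -0.6 -1. ] op 0.009702636756200308 gf 54.924044609069824
shift mm [112.2  -0.5   2.5] yaw now -7.71 turn z -0.01 tilt [ 0.0006 -0.0006 -1.    ]
scene 521
top 1084
zero 404.0625 (np.float64(309.875), 4, 3, 0)
[ 9.7053 -0.8944 -0.2309] 251.875
```

>>> carry_out([
  [0.006,0,0,0,0,0],
  [0.016,0,0,0,0,0],
  [0.029,0,0,0,0,0],
  [0.043,0,0.001,0,0,0],
  [0.057,0,0.001,0,0,0],
  [0.07,0,0.001,0,0,0],
  [0.081,0,0.001,0,0,0],
  [0.091,0,0.001,0,0,0],
  [0.1,0,0.001,0,0,0],
  [0.106,0,0.001,0,0,0],
  [0.109,0,0.001,0,0,0],
  [0.109,0,0.001,0,0,0],
])

```text
t: 22.25
tool_pos: [0.5123, -0.3546, 0.1609]
orientation: [-3.134, 0.211, 0.0]
force: [-0.3, 1.0, -1.1]
opening: 0.0095
gripper_force: 54.9
```

Run:
```python
from h import *
np.set_printoptions(suppress=True,precision=4)
h=np.array([.598,-.366]);xv=np.array([.991,-.1341])
delta([*(h-.009*xv-.074*xv),.188-.062],-7.7)
a=robot.read_camera('scene')[...,::-1].copy();cv2.imwrite('pics/scene10.png',a)
q=robot.read_camera('top')[...,::-1].copy();cv2.imwrite('pics/top10.png',q)
c=proj('scene',[[*h,.2]])[0].astype(int);print(c,proj('scene',[[*h,.188],[*h,.28]]))
d=proj('top',[[*h,.2]])[0].astype(int)
z=lambda i,c:cv2.resize(i[c[1]-40:c[1]+40,c[0]-40:c[0]+40],(400,400),interpolation=cv2.INTER_CUBIC)
cv2.imwrite('pics/z10.png',np.hstack([z(q,d),z(a,c)]));print(d)
```

```text
t 22.25 p [ 0.5123 -0.3546  0.1609] o [-3.134  0.211  0.   ] F [-0.3  1.  -1.1] op 0.009479162173863806 gf 54.92402136325836
shift mm [ 3.4 -0.2 34.9] yaw now -7.71 turn z -0.01 tilt [-0.0001  0.0001 -1.    ]
[283 117] [[283.6507 120.49  ]
 [284.4458  97.7103]]
[405 154]
```

View pics/z10.png

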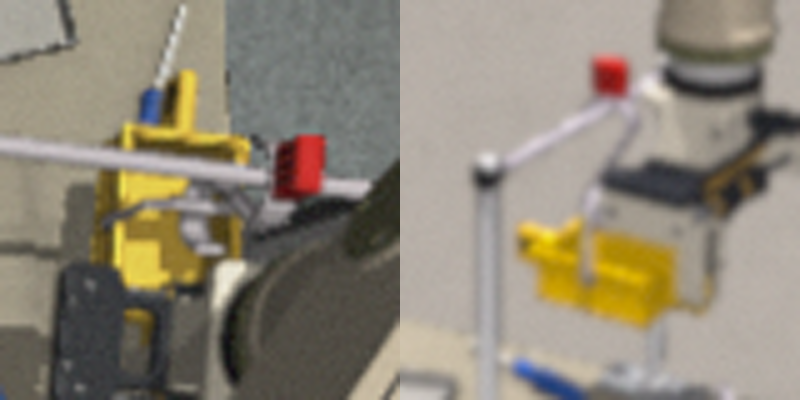

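The bail sits beside the hook's stem, above the curl. I'll lower it gently.

>>> carry_out([
  [0,0,0.004,0,0,0],
  [0.001,0,0.009,0,0,0],
  [0.001,0,0.014,0,0,0],
  [0.002,0,0.019,0,0,0],
  [0.002,0,0.024,0,0,0],
  [0.002,0,0.028,0,0,0],
  [0.002,0,0.031,0,0,0],
  [0.002,0,0.033,0,0,0],
  [0.002,0,0.033,0,0,0],
])

```text
t: 23.48
tool_pos: [0.5143, -0.3549, 0.1278]
orientation: [-3.134, 0.211, 0.0]
force: [-1.1, 0.9, -1.9]
opening: 0.0096
gripper_force: 54.9
```

>>> carry_out([
  [0,0,0.001,0,0,0],
  [0,0,0.002,0,0,0],
  [0,0,0.002,0,0,0],
  [0,0,0.002,0,0,0],
])

```text
t: 23.98
tool_pos: [0.5144, -0.355, 0.1262]
orientation: [3.134, -0.211, 0.001]
force: [0.2, -0.2, -0.3]
opening: 0.0096
gripper_force: 54.9
```

>>> carry_out([
  [0,0,0.001,0,0,0],
  [0,0,0.0015,0,0,0],
  [0,0,0.0015,0,0,0],
  [0,0,0.0015,0,0,0],
])

```text
t: 24.48
tool_pos: [0.5149, -0.3553, 0.1253]
orientation: [3.134, -0.211, 0.002]
force: [0.6, -0.7, 5.3]
opening: 0.0095
gripper_force: 54.9
```

Run:
```python
from h import *
np.set_printoptions(suppress=True,precision=4)
F=[]
for i in range(12):
    im=robot.read_camera('scene' if i%2 else 'top');F.append(robot.read_state()['force'])
    if i<2:
        n='scene' if i%2 else 'top';f=im.astype(int);m=(f[...,0]>110)&(f[...,1]<75)&(f[...,2]<75)
        e=proj(n,[.597,-.3657,.302])[0];Y,X=np.mgrid[:384,:512];m&=np.hypot(X-e[0],Y-e[1])<14
        ys,xs=np.nonzero(m);print(n,len(xs),xs.mean(),ys.mean())
print(np.mean(F,0),np.std(F,0));st()
```

```text
top 62 426.33870967741933 145.7741935483871
scene 33 284.54545454545456 92.27272727272727
[0.2556 0.1221 5.4592] [0.2979 0.3455 0.5614]
t 25.075 p [ 0.5149 -0.3553  0.1253] o [ 3.134 -0.211  0.002] F [ 0.4 -0.   6.1] op 0.009495667188263118 gf 54.92531955242157
```

The hook carries load at the expected height. I'll ease off 1 mm, then open and leave.

>>> carry_out([
  [0,0,-0.001,0,0,0],
  [0,0,-0.001,0,0,0],
  [0,0,-0.001,0,0,0],
], force=10)

```text
t: 25.45
tool_pos: [0.5141, -0.3548, 0.1251]
orientation: [-3.134, 0.211, 0.001]
force: [0.5, 0.6, 1.4]
opening: 0.0099
gripper_force: 10.0
```

>>> carry_out([
  [0,0,0,0,0,0],
  [0,0,0,0,0,0],
  [0,0,0,0,0,0],
  [0,0,0,0,0,0],
  [0,0,0,0,0,0],
  [0,0,0,0,0,0],
  [0,0,0,0,0,0],
  [0,0,0,0,0,0],
], jaw=140)

```text
t: 26.45
tool_pos: [0.5143, -0.3549, 0.1255]
orientation: [-3.134, 0.211, -0.0]
force: [-0.4, -0.3, -0.4]
opening: 0.0419
gripper_force: 0.0
```

>>> carry_out([
  [0,0,-0.004,0,0,0],
  [0,0,-0.01,0,0,0],
  [-0.001,0,-0.018,0,0,0],
  [-0.003,0,-0.027,0,0,0],
  [-0.008,0,-0.036,0,0,0],
  [-0.018,0,-0.045,0,0,0],
  [-0.035,0,-0.05,0,0,0],
  [-0.06,0,-0.06,0,0,0],
  [-0.09,0,-0.08,0,0,0],
  [-0.115,0,-0.1,0,0,0],
  [-0.13,0,-0.12,0,0,0],
  [-0.13,0,-0.12,0,0,0],
])

```text
t: 27.95
tool_pos: [0.3853, -0.3383, 0.2478]
orientation: [3.131, -0.213, 0.005]
force: [-0.1, 0.2, -0.5]
opening: 0.0421
gripper_force: 0.0
```

Run:
```python
from h import *
np.set_printoptions(suppress=True,precision=4)
st();h=np.array([.598,-.366]);prev={}
for i in range(3):
    for n in('scene','top'):
        im=robot.read_camera(n);cv2.imwrite(f'pics/{n}11.png',im[...,::-1]);hsv=cv2.cvtColor(im,cv2.COLOR_RGB2HSV)
        m=cv2.inRange(hsv,(18,130,60),(35,255,255));e=proj(n,[[*h,.12]])[0];Y,X=np.mgrid[:384,:512];m=(m>0)&(np.hypot(X-e[0],Y-e[1])<45)
        ys,xs=np.nonzero(m);print(n,len(xs),xs.mean().round(2),ys.mean().round(2),'bbox',xs.min(),xs.max(),ys.min(),ys.max())
        if i==2:
            xv=np.array([.991,-.1341]);
            print('exp lug ends top, far/near',proj(n,[[*(h+k*xv),.188-.058] for k in(.087,-.087)]).round(1).tolist(),'rim z.132 centre',proj(n,[[*h,.11]]).round(1))
            for o in robot.outline_of(n,'yellow_bin')[:1]:print(o['conf'],o['pixel'])
            for o in robot.outline_of(n,'blue_bin')[:1]:print('blue',o['conf'],o['pixel'])
    import time
```

```text
t 27.95 p [ 0.3853 -0.3383  0.2478] o [ 3.131 -0.213  0.005] F [-0.1  0.2 -0.5] op 0.04207763128991916 gf 0.0
scene 493 284.15 138.83 bbox 266 302 129 149
top 880 392.42 162.62 bbox 378 409 130 190
scene 488 284.24 138.87 bbox 266 302 129 149
top 879 392.39 162.64 bbox 378 409 130 190
scene 491 284.23 138.85 bbox 266 302 129 149
exp lug ends top, far/near [[265.0, 128.6], [302.3, 139.9]] rim z.132 centre [[283.  138.7]]
0.8 [282.7, 137.7]
blue 0.84 [306.7, 172.6]
top 880 392.44 162.55 bbox 378 409 130 190
exp lug ends top, far/near [[398.1, 128.0], [392.6, 189.1]] rim z.132 centre [[392.7 159.4]]
0.78 [390.1, 159.3]
blue 0.74 [362.7, 206.9]
```

The bin is hanging where predicted. I'll wait for it to settle, re-check stillness, and hand in.

>>> carry_out([
  [0,0,-0.02,0,0,0],
  [-0.005,0,-0.04,0,0,0],
  [-0.005,0,-0.05,0,0,0],
  [-0.005,0,-0.05,0,0,0],
  [-0.005,0,-0.05,0,0,0],
  [-0.005,0,-0.05,0,0,0],
  [-0.005,0,-0.05,0,0,0],
  [-0.005,0,-0.05,0,0,0],
  [-0.005,0,-0.05,0,0,0],
  [-0.005,0,-0.05,0,0,0],
  [-0.005,0,-0.05,0,0,0],
  [-0.005,0,-0.05,0,0,0],
])

```text
t: 29.95
tool_pos: [0.3805, -0.3368, 0.2954]
orientation: [-3.134, 0.211, -0.0]
force: [0.2, 0.5, -0.3]
opening: 0.0421
gripper_force: 0.0
```

>>> carry_out([
  [0,0,0,0,0,0],
  [0,0,0,0,0,0],
  [0,0,0,0,0,0],
  [0,0,0,0,0,0],
  [0,0,0,0,0,0],
  [0,0,0,0,0,0],
  [0,0,0,0,0,0],
  [0,0,0,0,0,0],
  [0,0,0,0,0,0],
  [0,0,0,0,0,0],
  [0,0,0,0,0,0],
  [0,0,0,0,0,0],
])

```text
t: 31.45
tool_pos: [0.3805, -0.3368, 0.2954]
orientation: [-3.134, 0.211, -0.0]
force: [-0.7, 0.1, -0.5]
opening: 0.0421
gripper_force: 0.0
```

Run:
```python
from h import *
h=np.array([.598,-.366]);c=[]
for i in range(8):
    n='scene';im=robot.read_camera(n);hsv=cv2.cvtColor(im,cv2.COLOR_RGB2HSV)
    m=cv2.inRange(hsv,(18,130,60),(35,255,255));e=proj(n,[[*h,.12]])[0];Y,X=np.mgrid[:384,:512];m=(m>0)&(np.hypot(X-e[0],Y-e[1])<45)
    ys,xs=np.nonzero(m);c.append((xs.mean(),ys.mean()))
c=np.array(c);print(c.round(2).tolist())
if np.ptp(c,axis=0).max()<.5: print(robot.close_job())
```

```text
[[284.2, 138.89], [284.18, 138.86], [284.19, 138.86], [284.21, 138.89], [284.18, 138.83], [284.19, 138.84], [284.17, 138.87], [284.22, 138.85]]
the job is handed in; nothing more can be done
None
```

The job is handed in at about 32 s: the S-hook hangs on the rail, the yellow bin hangs still from its lower curl where predicted, and the blue bin showed no visible movement; no verdict was returned.

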